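# Open the sample cassette: press its snap tab, push the cover off

### The arm

A 7-joint arm with a two-finger parallel gripper is mounted at the origin on the work surface. World frame = base frame: x ahead of the robot, y to its left, z up, the work surface at z = 0. Lengths are in mm, angles in rad, forces in N, time in s.
With the tool pointing down it reaches from about 400 to 900 mm from the base axis. Payload 5.6 kg.
Tool frame: the origin (TCP) lies midway between the tips of the shut fingers; the grasp point (between the pads) lies 19 mm behind it; x points along the fingers, y is the direction in which the jaws open and shut, and the axes are right-handed (so a half turn about x gives the same grasp; the last joint's range is limited). The gripper opens to 92 mm and grips with 3 to 60 N. Pads are 20 mm wide; open, the fingers measure 128 mm over their backs; the gripper's body (75 mm by 189 mm) begins 69 mm behind the grasp point.
Start: joints at [-1.229, 0.468, -0.012, 1.603, 0.006, 1.071, -0.056], TCP at [244.034, 602.459, 214.592] pointing down, gripper open.
Joint ranges: [-2.53, 2.53], [-0.31, 2.02], [-1.57, 1.55], [0.28, 2.44], [-1.29, 4.43], [0.15, 1.84], [-2.92, 2.92]. Speed limits (rad/s): [2.57, 2.57, 3.14, 3.14, 3.14, 3.14, 3.14].

### API

Orientations are given as a rotation vector (axis times angle).
In Python, from cell import robot, grip, kin, viewer gives the robot as it stands. Calls block until the motion is done:
- robot.movep(position, orientation): joint-space move of the TCP to a pose.
- robot.servo_line(position, feed=150, rotation=None): straight line of the TCP; rotation=None keeps the orientation; feed is the mean speed in mm/s.
- robot.goto_joints(angles): joint-space move.
- grip(opening, newtons=None): opening from 0.0 (shut) to 1.0 (fully open); newtons is the grip in N (None keeps the last); returns when the fingers have stopped.
- robot.hold(seconds).
- kin.ik(position, orientation): joint angles nearest the present ones, or None.
- robot.observe(): the state.
- viewer.read_camera(name): name is "scene" or "top"; returns the picture (480x640x3 uint8, red, green, blue); there is no depth.
- viewer.camera_info(name): a dict with "camera_matrix" (3x3 intrinsics, pixels), "R" (3x3) and "t" (3): a world point X has camera coordinates R X + t. Camera axes: x right, y down, z forward; pixel columns grow to the right and rows downward; lengths in mm; the calibration is good to about 2 mm. A picture is of the moment at which its call begins. camera_info takes no time and is no camera call.
A pose or a line that the arm cannot do raises robot.IKError and nothing moves.
- robot.job_done(): hands the job in, once; it reports no verdict.
Trained networks look in the newest picture that a camera, given by its name, has taken for a name from the list of things; names that differ only in an ending like _2 or _b are one class to them, and where a whole thing is asked for, a point or a joint stands for the part that bears it (a point fixed in the world has none). Each returns a list of dicts, best first, with "confidence" (0 to 1); they miss things now and then, are a little off and sometimes report something else, mostly with a low value. They report only what shows in the picture. A call takes as long as a camera call. They do not tell look-alikes from the thing itself.
- viewer.silhouettes(name, camera): "mask" (480x640 bool, what is visible of it).
- viewer.pinpoint(name, camera): "at" ([x, y, z] in mm, in the coordinates of the camera as it stood for that picture, good to about 4 mm: a listed point, or the origin of a listed thing).
The state is a dict: "t": time; "joints": joint angles; "joint_velocities": joint speeds; "joint_torque": joint torques, N m; "tcp_pos": TCP position; "tcp_rot": TCP orientation; "contact_force": force on the tool from outside, world axes, zero at the start; "wrist_torque": the same for the moment, N m; "grip_width": opening from 0.0 (shut) to 1.0 (fully open).
Only numpy, scipy, OpenCV 4.12 (cv2) and the standard library are available. Lean on these libraries where they do the work, as an engineer would, in place of code of your own. Each camera call takes 0.05 s, during which the arm holds its last target. There are 200 camera calls.

### The job

Open the sample cassette in its bench cradle: with the fingertips press the snap tab down until the cover springs free, then push the released cover back by its upright flange until it is right off its seat, out of both side channels, and lies flat on the cassette's rear deck. Only press and push: do not grip, lift or force the cover, and leave everything else on the bench where it is.

Things in the scene. Friction and masses are not known exactly. Their poses are not given: they have to be found in the camera images.
- cassette: aluminium sample cassette, 270 x 130 mm, fixed to the bench in a dark cradle. Origin on the bench; x points along the cassette from its front (bail handle, snap tab; x = -145 mm) to its back (x = +125 mm), which is the way the cover slides; y left, z up. Seat and rear deck are one level, 75 mm above the bench. Black plunger housings, 12 mm high, stand beside the tab from y = +-32 mm out
- seat_end (a point): middle of the back end of the seat, at cassette x = -12 mm, y = 0, deck level. The seat (over six white-capped bottles) lies in front of it between two side channels, x = -100 to -12 mm, 9 mm high, whose lips cover the cover's edges so that it can only slide. Behind it the flat, empty rear deck runs to x = +122 mm, where the back plate stands up 18 mm as a stop
- tab_pad (a point): centre of the top face of the snap tab's grey ribbed thumb pad, 34 mm (along the cassette's x) x 44 mm, at cassette x = -125 mm, y = 0, in front of the cover; its top stands 85 mm above the bench at rest. It is pressed straight down 6 mm. Its nose stands up through a window in the cover and blocks it
- tab (a joint): how far the snap tab is pressed down, m: 0 at rest, stop at 0.006. A spring returns it: 1.5 N to start, 3.5 N at the stop, a few N more while the cover hangs on it. From about 0.0045 the cover is free and two spring plungers move it about 10 mm towards the back within about 0.3 s; keep the tab down until then, after which it no longer locks the cover
- cover: loose cover of grey-painted aluminium, 84 mm (its x) x 110 mm (its y), plate 4 mm thick, about 0.12 kg. Origin under the centre of the plate; axes as the cassette's. Seated, it is at cassette x = -56 mm, y = 0, z = 75 mm, with 1.5 mm side play. It slides with 1 to 5 N and is off its seat when its front edge has passed the channels' ends, 86 mm from seated; the back plate stops it at 136 mm
- cover_flange (a point): middle of the front face of the cover's finger flange, a 3 mm thick upright fold along the cover's front edge, 80 mm wide, its top 24 mm above the cover's underside (99 mm above the bench); this point is 16 mm above the underside, 42 mm in front of the cover's origin. Push here towards the cover's +x
- cover_left (a point): left (+y) end of the cover's front edge
- cover_right (a point): right (-y) end of the cover's front edge
- bottle_a: blue square sample bottle with a white round cap, 50 x 50 x 95 mm, origin under its centre
- bottle_b: a second blue square sample bottle, the same, 50 x 50 x 95 mm, origin under its centre
- jar: small round glass jar with a white cap, 52 mm across, 75 mm tall, origin under its centre
- screwdriver: black-handled screwdriver lying flat, 150 mm long, origin under its middle
- label_roll: roll of paper labels lying flat, 76 mm across, 32 mm tall, origin under its centre
- weight: small steel balance weight with a knob, 32 mm across, 56 mm tall, origin under its centre
Things that resemble listed ones, but are neither listed nor needed, are in the scene too. Leave any orange or turquoise look-alike of the cover alone.

How it is judged (in metres and radians):
On the way, in this order (a step that is already met when the one before it is completed fails the run):
1. the snap tab is pressed in and the cover comes free (value of joint tab above 0.004 m and x of cover in the frame of cassette between -0.0525 and -0.03 m), for 0.02 s.
2. the cover is pushed out of both side channels (x of each of cover_left, cover_right in the frame of cassette above -0.012 m), for 0.1 s.
At the end, for the whole second after the job is handed in: Both ends of the cover's front edge are behind the ends of the side channels (cassette x above -12 mm), the cover lies flat (within 3 degrees and 4 mm) and at rest on the rear deck in front of the back plate, within 30 mm of the deck's middle line, and the tab has sprung back (within 1.5 mm) (all of step 2 and x of cover in the frame of cassette below 0.084 m and y of cover in the frame of cassette between -0.03 and 0.03 m and z of cover in the frame of cassette between 0.071 and 0.079 m and angle between cover's own z axis and vertical below 0.05 rad and linear speed of cover below 0.02 m/s and value of joint tab below 0.0015 m); the robot touches nothing.
It fails at once if the cover is lifted or tipped (12 mm above its seat's level, or tilted over 15 degrees) (z of cover in the frame of cassette above 0.087 m or angle between cover's own z axis and vertical above 0.26 rad).
It fails at once if the cover is squeezed or forced by the fingers with more than 30 N (contact force between the fingers and cover above 30 N).
It fails at once if another thing on the bench is moved more than 20 mm (distance of any of bottle_a, bottle_b, jar, screwdriver, label_roll, weight from where it was at the start of the episode above 0.02 m).
It also fails if it takes over 35 s, if anything falls off the work surface, if the arm or the gripper's body presses on something with over 40 N, if the wrist force passes 120 N, or if a joint passes its speed limit or range.

## Working session

There is one attempt and no reset: what is moved stays moved. The work goes in short steps, each a Python script; the robot and the scene stay as the last script left them, time stands still between calls to the robot, and variables do not carry over. Pictures are saved under pics/ and viewed, about 8 in all and at most 12, crops included, and the job is handed in when it is done.

```bash
mkdir -p pics; ls; cat > h.py <<'E'
import numpy as np, cv2
from cell import robot, grip, kin, viewer
def cam(n):
    c=viewer.camera_info(n); return np.array(c["camera_matrix"]),np.array(c["R"]),np.array(c["t"])
def world(at,n):
    K,R,t=cam(n); return R.T@(np.array(at)-t)
def pix(X,n):
    K,R,t=cam(n); p=K@(R@np.array(X)+t); return p[:2]/p[2]
def ray(uv,n,z):
    K,R,t=cam(n); d=R.T@np.linalg.inv(K)@np.array([*uv,1.]); o=-R.T@t
    return o+d*(z-o[2])/d[2]
def save(n,f):
    im=viewer.read_camera(n); cv2.imwrite("pics/"+f,im[:,:,::-1]); return im
E
python3 - <<'E'
from h import *
np.set_printoptions(precision=1,suppress=True)
o=robot.observe();print(o["t"],o["tcp_rot"],o["contact_force"])
for n in("scene","top"):
    save(n,n+"0.png"); K,R,t=cam(n); print(n,"cam at",-R.T@t)
    for k in("seat_end","tab_pad","cover_flange","cover_left","cover_right","cassette","cover"):
        for d in viewer.pinpoint(k,n)[:3]:
            w=world(d["at"],n); print(k,round(d["confidence"],2),w,pix(w,n))
E
```

```text
pics
0.0 [ 0.3  1.5 -0.3] [-0.5  0.3 -0.2]
scene cam at [1315.4 -186.7 1060.4]
seat_end 0.94 [581.9  50.4  75.5] [349.3 257.8]
tab_pad 0.66 [475.   91.5  88. ] [354.8 219.6]
cover_flange 0.84 [432.8 245.7  11.5] [403.7 218.6]
cover_flange 0.79 [498.6  83.4  90.7] [354.1 226.2]
cover_flange 0.65 [ 515.6 -278.3   12.8] [214.1 274.3]
cover_left 0.9 [ 394.  -114.1    0.9] [272.  231.2]
cover_left 0.85 [519.1 131.1  76.8] [374.3 233. ]
cover_left 0.8 [383.  278.5   0.7] [408.7 206.6]
cover_right 0.94 [ 346.4 -213.7   -0.8] [233.4 224.4]
cover_right 0.86 [478.5 222.7   5.6] [400.5 233.6]
cover_right 0.85 [341.9 238.4   3.1] [390.9 197.9]
cassette 0.69 [588.   45.5   1.7] [346.6 278. ]
cover 0.96 [ 407.8 -182.9    0.1] [247.3 239.2]
cover 0.93 [445.4 284.4  -3.7] [417.7 223.4]
cover 0.89 [ 556.1 -277.9   -0.8] [216.5 290.5]
top cam at [ 439.5   26.5 1257.4]
seat_end 0.75 [577.9  52.9  75.2] [308.4 215.3]
tab_pad 0.67 [470.7  89.6  81.4] [293.6 258.9]
cover_flange 0.85 [ 370.8 -167.5   18.4] [395.7 297.6]
cover_flange 0.84 [ 518.6 -283.5   13.2] [438.8 239.6]
cover_flange 0.74 [497.5  82.1  88.9] [296.4 247.7]
cover_left 0.97 [380.  269.9   7.9] [225.1 295.7]
cover_left 0.82 [517.2 130.   78.8] [277.  240.1]
cover_left 0.74 [ 395.9 -115.7    2.5] [374.6 287.8]
cover_right 0.96 [474.9  27.3  75.7] [319.1 257. ]
cover_right 0.82 [ 519.7 -336.8    6.4] [458.5 239.2]
cover_right 0.76 [ 348.7 -212.2    1.1] [412.1 305.6]
cassette 0.73 [586.2  43.6   7.1] [312.5 215.1]
cover 0.96 [452.5 282.9  -0.3] [220.8 267.5]
cover 0.89 [536.   64.7  82.3] [303.6 232. ]
cover 0.75 [ 405.9 -181.8    2.1] [399.9 283.6]
```

```bash
ls pics; nproc
```

```text
scene0.png
top0.png
4
```

```bash
cat > fit.py <<'E'
from h import *
from scipy.optimize import least_squares
L={"seat_end":(-12,0,75),"tab_pad":(-125,0,85),"cover_flange":(-98,0,91),"cover_left":(-98,55,75),"cover_right":(-98,-55,75),"cassette":(0,0,0),"cover":(-56,0,75)}
def gather():
    P=[]
    for n in("scene","top"):
        viewer.read_camera(n)
        for k in L:
            for d in viewer.pinpoint(k,n):
                w=world(d["at"],n); P.append((k,n,w))
    return P
def fit(P,x0):
    def T(p,l): c,s=np.cos(p[2]),np.sin(p[2]); return np.array([p[0]+c*l[0]-s*l[1],p[1]+s*l[0]+c*l[1]])
    p=np.array(x0,float)
    for tol in(25,15):
        Q=[(k,n,w) for k,n,w in P if np.linalg.norm(T(p,L[k])-w[:2])<tol and abs(w[2]-L[k][2])<20]
        p=least_squares(lambda p:np.concatenate([T(p,L[k])-w[:2] for k,n,w in Q]),p,loss="soft_l1",f_scale=3,x_scale=[1,1,.01]).x
    for k,n,w in Q: print(k,n,(w[:2]-T(p,L[k])).round(1),round(w[2]-L[k][2],1))
    return p
E
python3 - <<'E'
from fit import *
p=fit(gather(),(590,47,-.36)); print(p); np.save("p.npy",p)
im=cv2.imread("pics/top0.png"); c=im[130:330,180:460]; c=cv2.resize(c,None,fx=2.8,fy=2.8,interpolation=cv2.INTER_CUBIC)
a,s=np.cos(p[2]),np.sin(p[2])
for l in [*L.values(),(-12,62,84),(-12,-62,84),(122,0,75),(122,65,75),(122,-65,75),(-145,0,75)]:
    u=pix((p[0]+a*l[0]-s*l[1],p[1]+s*l[0]+a*l[1],l[2]),"top"); u=(u-[180,130])*2.8
    cv2.circle(c,tuple(int(v) for v in u),3,(0,0,255),1)
cv2.imwrite("pics/topc.png",c)
E
```

```text
seat_end scene [ 4.1 -2.1] -2.7
tab_pad scene [0.7 0.9] 2.4
cover_flange scene [-1.   3.7] -1.4
cover_left scene [-0.7 -1.1] 1.6
cover_right scene [-1.3  2. ] 4.2
cassette scene [-2.4 -0. ] 0.6
cover scene [-1.   3.5] -0.5
seat_end top [-1.2  2.3] 0.4
tab_pad top [ 2.6 -0.7] -3.0
cover_flange top [-1.  -2.7] 1.7
cover_left top [ 0.  -0.4] 1.0
cover_right top [ 0.2 -1.8] 1.2
cassette top [ 3.3 -0. ] 5.1
cover top [ 0.2 -1.8] 2.3
[ 5.87971349e+02  4.33232053e+01 -3.93075105e-01]
```

View pics/scene0.png

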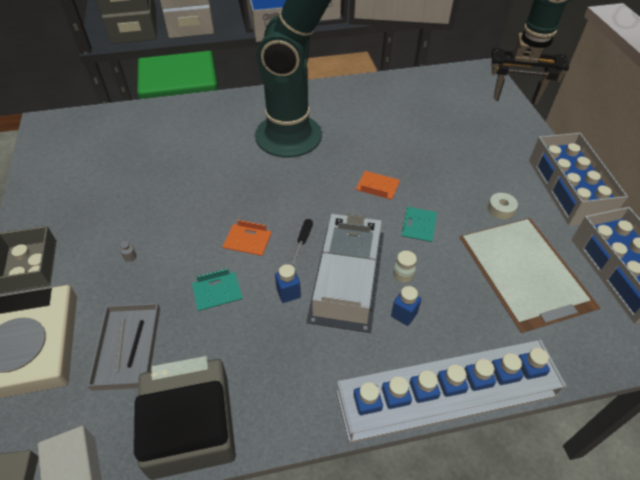

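View pics/topc.png

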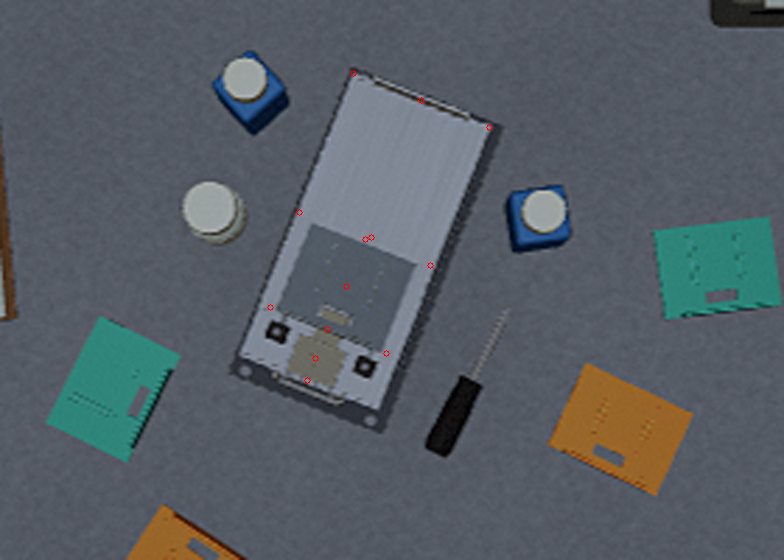

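The overlay matches the picture: the fitted points sit on the pad (315,358), cover (346,286), channel ends and back plate (420,100). The cassette is at (588, 43) with a yaw of -22.5°. Next I press the tab.

```bash
cat >> h.py <<'E'
from scipy.spatial.transform import Rotation as Ro
P=np.load("p.npy")
def W(x,y,z): c,s=np.cos(P[2]),np.sin(P[2]); return np.array([P[0]+c*x-s*y,P[1]+s*x+c*y,z])
def C(w): c,s=np.cos(P[2]),np.sin(P[2]); d=np.array(w)-[P[0],P[1],0]; return np.array([c*d[0]+s*d[1],-s*d[0]+c*d[1],d[2]])
def rot(sg):
    y=sg*np.array([-np.sin(P[2]),np.cos(P[2]),0]); x=np.array([0,0,-1.]); return Ro.from_matrix(np.c_[x,y,np.cross(x,y)]).as_rotvec()
def F():
    f=np.array(robot.observe()["contact_force"]); c,s=np.cos(P[2]),np.sin(P[2]); return np.array([c*f[0]+s*f[1],-s*f[0]+c*f[1],f[2]])
E
python3 - <<'E'
from h import *
np.set_printoptions(precision=1,suppress=True)
q0=np.array(robot.observe()["joints"])
o={s:kin.ik(W(-127,0,120),rot(s)) for s in(1,-1)}; print(o)
s=min((s for s in o if o[s] is not None),key=lambda s:abs(np.array(o[s])-q0).max())
np.save("s.npy",s); grip(0.0,20)
robot.movep(W(-127,0,150),rot(s)); robot.servo_line(W(-127,0,92)); robot.hold(.2); f0=F(); print(s,f0,robot.observe()["t"])
for z in np.arange(90,73,-1.):
    robot.servo_line(W(-127,0,z),feed=25); robot.hold(.05); f=F()-f0; o=robot.observe(); print(z,o["tcp_pos"][2],f)
    if f[2]>15: break
robot.hold(.6); print(F()-f0,C(robot.observe()["tcp_pos"]),robot.observe()["t"])
save("top","press.png")
c=cv2.imread("pics/press.png")[190:290,250:350]; cv2.imwrite("pics/pressc.png",cv2.resize(c,None,fx=5,fy=5,interpolation=cv2.INTER_CUBIC))
save("scene","press_s.png")
for n in("scene","top"):
    for k in("cover_left","cover_right","cover","tab_pad"):
        for d in viewer.pinpoint(k,n):
            w=C(world(d["at"],n))
            if abs(w[1])<80 and w[2]>50: print(k,n,w)
E
```

```text
{1: array([-0.5,  0.3,  0.3,  2.1, -0.1,  0.7,  1. ]), -1: array([-1.2,  0.7,  1.4,  2.1, -0.9,  1. , -1.4])}
1 [-0.3  0.2 -0.3] 5.7083
90.0 90.15881445096088 [ 0.7  0.2 -0.2]
89.0 88.93734144568721 [ 0.4  0.1 -0.2]
88.0 87.94465587429082 [-0.2  0.2 -0.4]
87.0 86.95651532306789 [-0.3  0.4 -0.2]
86.0 85.97308508843534 [0.2 0.2 0.3]
85.0 85.05018307033531 [0.7 0.6 1.2]
84.0 84.08502969145852 [-0.1 -0.2  3.1]
83.0 83.02641630510723 [ 0.4 -0.2  4. ]
82.0 81.95509002061519 [1.2 0.1 2.2]
81.0 80.99789764447593 [0.8 1.2 2.5]
80.0 80.02400426678916 [0.5 1.1 3.2]
79.0 79.26455863380329 [-0.3 -0.5  6.2]
78.0 79.01061926409234 [-1.8 -1.3 15.7]
[-2.5 -1.5 14.6] [-127.     0.1   79. ] 10.2083
cover_left scene [-89.9  54.2  77.4]
cover_right scene [-89.9 -53.5  80.2]
cover scene [-49.4   2.6  75.5]
cover scene [-88.6  53.   74.8]
tab_pad scene [-123.    -2.    79.7]
cover_left top [-88.7  53.1  78.8]
cover_right top [-87.5 -59.1  75.6]
cover top [-47.1  -3.8  79.2]
```

The tab bottomed out at 79 mm and the cover sprang about 9 mm, to x ≈ -47 mm. Next I push the cover by its flange.

```bash
python3 - <<'E'
from h import *
np.set_printoptions(precision=1,suppress=True)
robot.servo_line(W(-127,0,110),feed=80); grip(0.2)
robot.servo_line(W(-113,0,110),feed=80); robot.servo_line(W(-113,0,89),feed=80); robot.hold(.2); f0=F(); print(f0)
for x in [*np.arange(-108,-5,6.),-5]:
    robot.servo_line(W(x,0,89),feed=40); f=F()-f0; print(x,f)
    if np.abs(f).max()>20: print("STOP"); break
robot.hold(.3); print(F()-f0,C(robot.observe()["tcp_pos"]),robot.observe()["t"])
for n in("scene","top"):
    save(n,"push_%s.png"%n)
    for k in("cover_left","cover_right","cover"):
        for d in viewer.pinpoint(k,n):
            w=C(world(d["at"],n))
            if abs(w[1])<80 and w[2]>50: print(k,n,w)
u=pix(W(0,0,75),"scene").astype(int); c=cv2.imread("pics/push_scene.png")[u[1]-80:u[1]+70,u[0]-80:u[0]+80]
cv2.imwrite("pics/pushc.png",cv2.resize(c,None,fx=4,fy=4,interpolation=cv2.INTER_CUBIC))
E
```

```text
[ 0.6 -0.4  1.1]
-108.0 [ 0.  -0.1 -0.6]
-102.0 [-0.8  0.9 -0.8]
-96.0 [-1.1 -0.3 -1.5]
-90.0 [-0.1 -0.3 -1.2]
-84.0 [ 0.2  0.5 -2. ]
-78.0 [ 0.3 -0.3 -0.6]
-72.0 [-0.5  0.  -0.3]
-66.0 [-0.7  0.4 -1. ]
-60.0 [-0.2  0.3 -1. ]
-54.0 [ 0.4  0.3 -1. ]
-48.0 [-1.5  1.  -0.5]
-42.0 [-0.6 -0.7 -1.3]
-36.0 [-1.4 -0.1 -2.2]
-30.0 [-0.9  0.5 -1.1]
-24.0 [-0.4 -0.6 -2. ]
-18.0 [-0.   0.4 -1.3]
-12.0 [-1.4  0.2 -1.6]
-6.0 [ 0.1  0.1 -0.5]
-5 [ 0.1  0.4 -1.7]
[-0.3 -0.3 -1.5] [-5.  0. 89.] 18.5833
cover_left scene [ 5.5 53.9 73.4]
cover_left scene [46.6  2.3 75. ]
cover_right scene [  0.9 -54.4  78.3]
cover_right scene [-8.7 -1.1 79. ]
cover scene [45.8  2.5 73.7]
cover_right top [  6.3 -56.   76.9]
```

View pics/pushc.png

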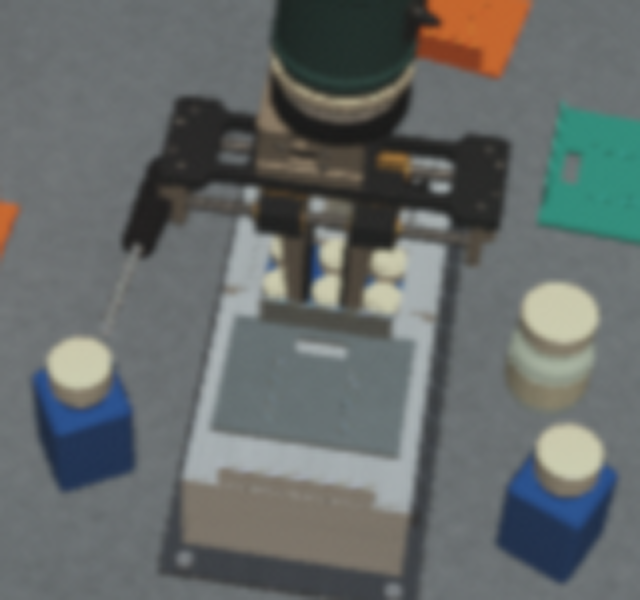

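The cover lies flat and square on the rear deck at (315,390), just past the channel ends, and the bottles under the seat are exposed. The bottles, jar and screwdriver haven't moved. I'll back off, check and hand in.

```bash
python3 - <<'E'
from h import *
np.set_printoptions(precision=1,suppress=True)
robot.servo_line(W(-25,0,89),feed=60); robot.servo_line(W(-40,0,200),feed=120); robot.movep(W(-160,0,240),rot(1)); robot.hold(.3)
for n in("scene","top"):
    save(n,"end_%s.png"%n)
    for k in("cover_left","cover_right","cover","tab_pad"):
        for d in viewer.pinpoint(k,n):
            w=C(world(d["at"],n))
            if abs(w[1])<80 and w[2]>50: print(k,n,w)
print(F(),robot.observe()["t"])
c=cv2.imread("pics/end_scene.png")[170:340,260:440]
cv2.imwrite("pics/endc.png",cv2.resize(c,None,fx=3.5,fy=3.5,interpolation=cv2.INTER_CUBIC))
E
```

```text
cover_left scene [ 4.8 51.8 76.3]
cover_right scene [  3.  -53.   76.8]
cover scene [46.8  3.2 74.9]
tab_pad scene [-123.9    0.7   86.1]
cover_left top [ 5.1 53.5 82. ]
cover_right top [  9.7 -56.9  75.2]
cover top [47.2  0.5 77.5]
tab_pad top [-127.1   -1.1   81.7]
[-0.4 -0.2 -0.6] 21.925
```

View pics/endc.png

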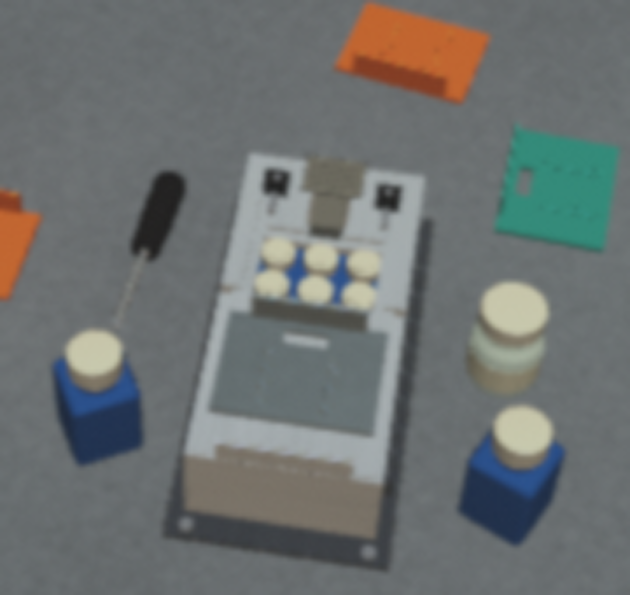

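The picture shows the cover flat on the deck at (298,375), its front edge past the channel ends at (230,290) and (395,312). The tab is up, the neighbouring things are in place and the arm is clear.

```bash
python3 -c "
from cell import robot
robot.job_done()"
```

```text
the job is handed in; nothing more can be done
```

The cassette is open and the job is handed in; the interface gives no verdict. I pressed the tab down to its stop with the fingers shut, about 15 N at the stop. The cover sprang free to about x = -47 mm, and I then pushed it back by its flange with the fingers slightly open. Forces during the push, sampled about every 6 mm, stayed near 2 N or less.

Last checks, at about 22 s on the robot's clock:
- **Cover:** its centre is at about x = +47 mm, y = 0 to 3 mm. Its front edge is at about +3 to +10 mm, well past the -12 mm limit, and it lies flat in the picture.
- **Tab:** the scene camera puts the pad at 86 mm, which is its rest height of 85 mm. The top camera read 81.7 mm. I took that as the network's usual error of about 4 mm, since the picture shows the tab up and nothing touches it.
- **Other readings:** the top camera also put the cover's left corner at 82 mm high, again within its error or close to it; all other height readings agreed with the deck level.
- **Surroundings:** the bottles, jar, screwdriver and look-alike covers in view look unmoved. The label roll and weight were outside that last crop, and the arm never went near them. The arm was clear, with no contact force.

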